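# Put the chisels back in their tray

### The job

Carving is done for the day: put the three chisels back in the blue tray, each level in the wooden holder whose blade notch is cut for its width (narrow, medium, wide), handle in the handle yoke and blade in the blade notch. Lay them down rather than dropping them. The screwdriver and the putty knife do not belong in the tray: leave them where they lie, and do not knock over the glue bottle.

Things in the scene. Friction and masses are not known exactly. Their poses are not given: they have to be found in the camera images.
- chisel_narrow: Narrow chisel, blade 14 mm wide, 0.14 kg. Octagonal brown handle, 28 mm over flats, from x=-78 to 22 mm, brass ferrule to 32, flat blade 4 mm thick to the edge at x=98. Origin: on the axis in the handle, within 20 mm of the balance point: grip here, across y. x to the cutting edge, z up. Starts lying on its handle (axis 14 mm up, blade level in the air), edge roughly away from the robot.
- chisel_medium: Medium chisel, blade 25 mm wide, 0.16 kg. Octagonal brown handle, 28 mm over flats, from x=-78 to 22 mm, brass ferrule to 32, flat blade 4 mm thick to the edge at x=98. Origin: on the axis in the handle, within 20 mm of the balance point: grip here, across y. x to the cutting edge, z up. Starts lying on its handle (axis 14 mm up, blade level in the air), edge roughly away from the robot.
- chisel_wide: Wide chisel, blade 40 mm wide, 0.19 kg. Octagonal brown handle, 28 mm over flats, from x=-78 to 22 mm, brass ferrule to 32, flat blade 4 mm thick to the edge at x=98. Origin: on the axis in the handle, within 20 mm of the balance point: grip here, across y. x to the cutting edge, z up. Starts lying on its handle (axis 14 mm up, blade level in the air), edge roughly away from the robot.
- holder_narrow: Fixed wooden holder for the narrow chisel, told by its blade notch, 26 mm wide (floor 44 mm up, at x=69 mm). Handle yoke at x=-55: notch 44 mm wide, floor 32 mm up. Notches 14 mm deep, centred on y=0, open on top, floors dark; yokes 14 mm thick. Origin: on the underside, below where the chisel's origin belongs; seated, its axis is 46 mm up. x to the blade end, z up. Between the yokes the sides are open.
- holder_medium: Fixed wooden holder for the medium chisel, told by its blade notch, 38 mm wide (floor 44 mm up, at x=69 mm). Handle yoke at x=-55: notch 44 mm wide, floor 32 mm up. Notches 14 mm deep, centred on y=0, open on top, floors dark; yokes 14 mm thick. Origin: on the underside, below where the chisel's origin belongs; seated, its axis is 46 mm up. x to the blade end, z up. Between the yokes the sides are open.
- holder_wide: Fixed wooden holder for the wide chisel, told by its blade notch, 54 mm wide (floor 44 mm up, at x=69 mm). Handle yoke at x=-55: notch 44 mm wide, floor 32 mm up. Notches 14 mm deep, centred on y=0, open on top, floors dark; yokes 14 mm thick. Origin: on the underside, below where the chisel's origin belongs; seated, its axis is 46 mm up. x to the blade end, z up. Between the yokes the sides are open.
- tray: Blue steel drawer tray, 232 x 212 mm, rim 26 mm high, fixed. Origin: centre of the underside, x along the holders. The holders (211 x 64 mm, base 6 mm thick) stand on its 6 mm floor side by side at y=-67, 0, 67 mm in any order, turned as the tray. Their end boards, 54 mm high, inner faces at x=-90 and 109 mm of the holder, leave a chisel 11 mm of play each way.
- screwdriver: Screwdriver that does not belong in the tray, with the same brown octagonal handle (28 mm) but a round steel shaft only 6 mm thick; 184 mm long. Origin on its axis inside the handle; x towards the tip. Lies on the bench among the chisels.
- putty_knife: Putty knife that does not belong in the tray, with the same brown octagonal handle (28 mm) but a thin fan-shaped blade widening to about 54 mm; about 172 mm long. Origin on its axis inside the handle; x towards the blade. Lies on the bench among the chisels.
- glue_bottle: White glue bottle with an orange nozzle, 48 mm across, 120 mm tall, standing loose between the tools and the tray. Origin: centre of its underside, z up.

How it is judged:
By the outcome, as a careful person would: the job done as asked, in the order asked, and still so for the second after the job is handed in, with the robot touching nothing.
It also fails if it takes over 83 s, if anything falls off the work surface, if the arm or the gripper's body presses on something with over 40 N, if the wrist force passes 120 N, or if a joint passes its speed limit or range.

### The arm

A 7-joint arm with a two-finger parallel gripper is mounted at the origin on the work surface. World frame = base frame: x ahead of the robot, y to its left, z up, the work surface at z = 0. Lengths are in m, angles in rad, forces in N, time in s.
With the tool pointing down it reaches from about 0.35 to 0.9 m from the base axis. Payload 19.9 kg.
Tool frame: the origin (TCP) lies between the finger pads; the fingertips stand 19 mm ahead of it and the grasp point (between the pads) is the TCP; z points along the fingers, y is the line along which they close (so a half turn about z gives the same grasp; the last joint's range is limited). The gripper opens to 94 mm and grips with 3 to 60 N. Pads are 16 mm wide; open, the fingers measure 119 mm over their backs; the gripper's body (75 mm by 177 mm) begins 78 mm behind the grasp point.
Start: joints at [-1.175, 0.417, -0.01, 1.614, 0.005, 1.111, -0.053], TCP at [0.265, 0.566, 0.224] pointing down, gripper open.
Joint ranges: [-2.81, 2.81], [-0.39, 2.02], [-1.27, 1.25], [0.06, 2.57], [-1.19, 4.33], [0.19, 2], [-2.82, 2.82]. Speed limits (rad/s): [1.89, 1.89, 2.39, 2.39, 3.01, 3.01, 3.01].

### API

Orientations are given as a 3x3 rotation matrix whose columns are the frame's x, y, z axes.
In Python, from rig import robot gives the robot as it stands. Calls block until the motion is done:
- robot.move_ptp(position, orientation): joint-space move of the TCP to a pose.
- robot.move_linear(position, velocity=0.15, frame=None, threshold=None): straight line of the TCP; frame=None keeps the orientation; velocity is the mean speed in m/s. With threshold (N) it stops when the force on the tool has changed by that much, and returns True; else False.
- robot.goto_joints(angles): joint-space move.
- robot.gripper_to(opening): finger opening in m; the grip force is fixed at half the most; returns when the fingers have stopped.
- robot.pause(seconds).
- robot.ik(position, orientation): joint angles nearest the present ones, or None.
- robot.get_state(): the state.
- robot.grab_frame(name): name is "scene" or "top" or "wrist"; returns the picture (420x560x3 uint8, red, green, blue); there is no depth.
- robot.camera_info(name): a dict with "fx", "fy", "cx", "cy" (pixels), "rvec" (rotation vector, rad) and "tvec" (3), from world to camera coordinates, as OpenCV has them. Camera axes: x right, y down, z forward; pixel columns grow to the right and rows downward; lengths in m; the calibration is good to about 2 mm. A picture is of the moment at which its call begins: read the wrist's pose just before it. camera_info takes no time and is no camera call; for the wrist camera it gives the pose at the moment of the call.
A pose or a line that the arm cannot do raises robot.PlanningError and nothing moves.
- robot.sign_off(): hands the job in; it is judged then, once.
The state is a dict: "time": time; "qpos": joint angles; "joint_vel": joint speeds; "effort": joint torques, N m; "ee_pos": TCP position; "tool_rot": TCP orientation; "force": force on the tool from outside, world axes, zero at the start; "moment": the same for the moment, N m; "opening": finger opening in m; "grasp_force": force on a finger pad.
Only numpy, scipy, OpenCV 4.12 (cv2) and the standard library are available. Lean on these libraries where they do the work, as an engineer would, in place of code of your own. Each camera call takes 0.05 s, during which the arm holds its last target. There are 200 camera calls.

## Working session

There is one attempt and no reset: what is moved stays moved. The work goes in short steps, each a Python script; the robot and the scene stay as the last script left them, time stands still between calls to the robot, and variables do not carry over. Pictures are saved under pics/ and viewed, at most 14 in all, crops included, and the job is handed in when it is done.

```bash
mkdir -p pics; ls; python3 - <<'E'
from rig import robot
import cv2
for n in("top","scene"):
    im=robot.grab_frame(n); cv2.imwrite(f"pics/{n}0.png",im[:,:,::-1]); print(n,robot.camera_info(n))
print(robot.get_state()["tool_rot"],robot.camera_info("wrist"))
E
```

```text
pics
top {'fx': 389.1884802386962, 'fy': 389.1884802386962, 'cx': 275.8925788136475, 'cy': 214.6514984531499, 'rvec': array([ 2.15487418, -2.20714552,  0.15922508]), 'tvec': array([-0.00917286,  0.54616621,  0.79028883])}
scene {'fx': 464.1685574248333, 'fy': 464.1685574248333, 'cx': 278.82526942138065, 'cy': 207.02197136380437, 'rvec': array([ 2.192617  ,  0.80268964, -0.35959215]), 'tvec': array([-0.40965476, -0.20569058,  1.37491877])}
[[-9.05690897e-01  4.23938530e-01 -3.49684008e-04]
 [ 4.23938657e-01  9.05690319e-01 -1.02967895e-03]
 [-1.19815161e-04 -1.08081542e-03 -9.99999409e-01]] {'fx': 327.8023017989572, 'fy': 327.8023017989572, 'cx': 282.0613893456682, 'cy': 205.9151398776846, 'rvec': array([-2.46234251, -1.56617564, -0.19816786]), 'tvec': array([-0.62352916, -0.02522434,  0.39185776])}
```

View pics/top0.png

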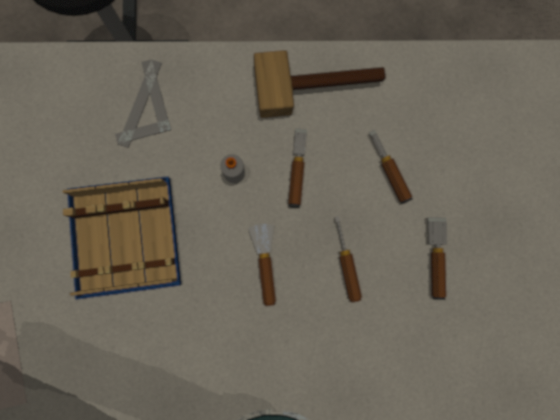

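View pics/scene0.png

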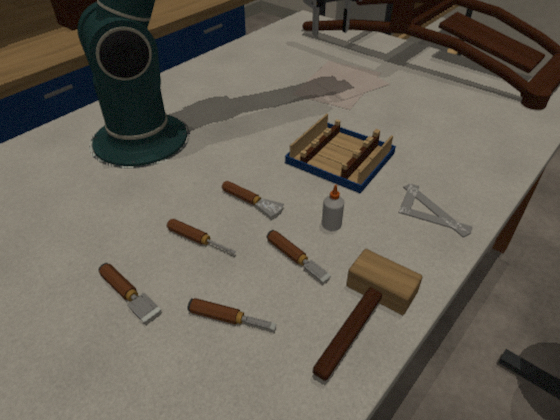

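The top view shows the medium chisel near (297,170), the narrow near (390,165) and the wide near (438,258). The screwdriver is at (347,260), the putty knife at (264,265), the bottle at (232,168) and the tray at (123,237). I'll measure all of these and enlarge the tray.

```bash
cat > h.py <<'E'
import numpy as np, cv2
def cam(ci):
    R=cv2.Rodrigues(np.array(ci["rvec"]))[0]; t=np.array(ci["tvec"])
    K=np.array([[ci["fx"],0,ci["cx"]],[0,ci["fy"],ci["cy"]],[0,0,1.]])
    return K,R,t
def ray(ci,px,z):
    """pixels (n,2) onto the plane at height z -> (n,3)"""
    K,R,t=cam(ci); px=np.atleast_2d(np.asarray(px,float))
    d=np.c_[px,np.ones(len(px))]@np.linalg.inv(K).T@R; c=-R.T@t
    return c+d*((z-c[2])/d[:,2])[:,None]
def proj(ci,P):
    K,R,t=cam(ci); return cv2.projectPoints(np.atleast_2d(np.asarray(P,float)),np.array(ci["rvec"]),t,K,None)[0][:,0]
def blobs(mask,amin):
    n,l,s,c=cv2.connectedComponentsWithStats(mask.astype(np.uint8),connectivity=8)
    return [(c[i],s[i,4],np.argwhere(l==i)[:,::-1]) for i in range(1,n) if s[i,4]>=amin]
def brown(im):
    h=cv2.cvtColor(im,cv2.COLOR_RGB2HSV).astype(int)
    return (h[...,0]<14)&(h[...,1]>120)&(h[...,2]>30)
def down(yaw):
    """tool pointing down, tool x axis along yaw"""
    c,s=np.cos(yaw),np.sin(yaw)
    return np.array([[c,s,0],[s,-c,0],[0,0,-1.]])
E
python3 - <<'E'
from h import *
from rig import robot
im=cv2.imread("pics/top0.png")[:,:,::-1].copy(); ci=robot.camera_info("top")
print("cam",-cam(ci)[1].T@cam(ci)[2])
for c,a,p in blobs(brown(im),60):
    w=ray(ci,p,0.016)[:,:2]; m=w.mean(0); u=np.linalg.svd(w-m,full_matrices=False)[2][0]
    u*=np.sign(u[0]); L=(w-m)@u; W=(w-m)@[-u[1],u[0]]
    print(c.round(),a,m.round(3),"ang",np.degrees(np.arctan2(u[1],u[0])).round(1),"L",L.min().round(3),L.max().round(3),"W",np.ptp(W).round(3))
h=cv2.cvtColor(im,cv2.COLOR_RGB2HSV).astype(int)
b=(h[...,0]>100)&(h[...,0]<130)&(h[...,1]>120); b[:, 200:]=0; b[320:]=0
pts=np.argwhere(b)[:,::-1].astype(np.float32); r=cv2.minAreaRect(pts); bx=cv2.boxPoints(r)
for z in(0,.026): w=ray(ci,bx,z); print("tray",w[:,:2].round(3).tolist(),w.mean(0).round(3),np.linalg.norm(w-np.roll(w,1,0),axis=1).round(3))
print("bottle",ray(ci,(232,168),.06))
cv2.imwrite("pics/tray_crop.png",cv2.resize(im[165:310,50:195,::-1],None,fx=4,fy=4,interpolation=cv2.INTER_CUBIC))
E
```

```text
cam [0.45581728 0.00791747 0.84563942]
[338.  78.] 1085 [ 0.853 -0.169] ang -84.8 L -0.104 0.105 W 0.029
[230. 162.] 73 [0.665 0.073] ang 12.5 L -0.012 0.011 W 0.021
[397. 181.] 464 [ 0.616 -0.289] ang 22.6 L -0.044 0.047 W 0.027
[296. 183.] 429 [ 0.616 -0.068] ang -7.4 L -0.045 0.047 W 0.023
[147. 204.] 177 [0.576 0.251] ang -84.5 L -0.026 0.027 W 0.018
[114. 208.] 111 [0.569 0.321] ang -86.2 L -0.019 0.019 W 0.016
[ 80. 213.] 74 [0.561 0.39 ] ang 82.9 L -0.017 0.012 W 0.017
[438. 275.] 501 [ 0.41  -0.367] ang -3.0 L -0.046 0.047 W 0.027
[351. 278.] 494 [ 0.408 -0.178] ang 10.6 L -0.047 0.048 W 0.025
[267. 281.] 489 [0.407 0.   ] ang 5.4 L -0.048 0.048 W 0.023
[155. 263.] 90 [0.45  0.233] ang -85.5 L -0.019 0.019 W 0.011
[121. 268.] 89 [0.443 0.302] ang -82.5 L -0.018 0.018 W 0.011
[ 87. 272.] 94 [0.435 0.372] ang -83.0 L -0.017 0.018 W 0.011
tray [[0.615, 0.432], [0.636, 0.21], [0.401, 0.184], [0.383, 0.399]] [0.509 0.306 0.   ] [0.234 0.223 0.237 0.216]
tray [[0.61, 0.419], [0.631, 0.204], [0.402, 0.178], [0.385, 0.387]] [0.507 0.297 0.026] [0.227 0.216 0.23  0.21 ]
bottle [[0.6407862  0.06643195 0.06      ]]
```

View pics/tray_crop.png

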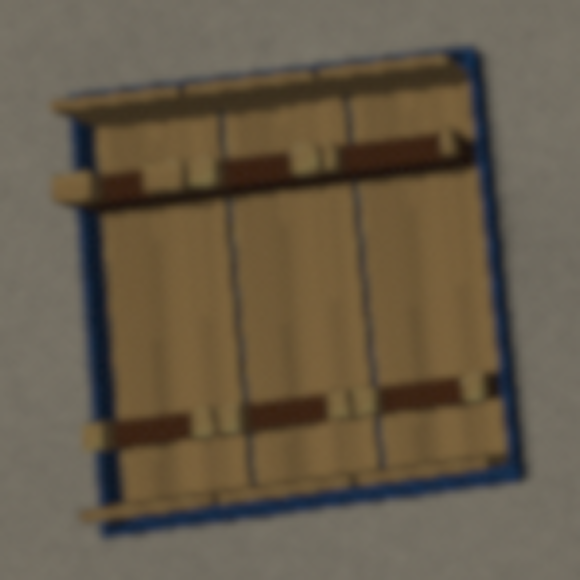

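The blade end is at the top of the picture, towards world +x. The blade notches from +y to −y are narrow, medium and wide, and the handle and tray sizes match what was given. Next I'll take a close look at the tray with the wrist camera.

```bash
cat >> h.py <<'E'
from rig import robot
def camoff():
    s=robot.get_state(); ci=robot.camera_info("wrist"); K,R,t=cam(ci)
    return s["tool_rot"].T@(-R.T@t-s["ee_pos"]), s["tool_rot"].T@R.T
def shot(name):
    ci=robot.camera_info("wrist"); im=robot.grab_frame("wrist"); cv2.imwrite(f"pics/{name}.png",im[:,:,::-1]); return ci,im
E
python3 - <<'E'
from h import *
o,A=camoff(); print("cam in tool",o.round(3),"optical",A[:,2].round(2),"right",A[:,0].round(2))
yaw=np.radians(6); R=down(yaw); fwd=R@o
d=R@A[:,2]
p=np.array([.507,.305,0.05]); z=.25
c=p-d*((p[2]-(z+fwd[2]))/d[2]) # camera spot
tgt=np.array([p[0],p[1],z]); tgt[:2]=c[:2]*0+p[:2]+ (p[:2]-(p+d*((z+fwd[2]-p[2])/-d[2]))[:2])*0
cpos=p-d*((p[2]-(z+fwd[2]))/d[2]); tgt[:2]=(cpos-fwd)[:2]; print(tgt)
robot.move_ptp(tgt,R); print(robot.get_state()["time"])
ci,im=shot("w_tray")
for c,a,px in blobs(brown(im)&(im.max(2)<110),150):
    w=ray(ci,px,.05); m=w.mean(0); r=cv2.minAreaRect(w[:,:2].astype(np.float32)); print(c.round(),a,m.round(3),np.array(r[1]).round(3))
E
```

```text
cam in tool [ 0.074 -0.    -0.16 ] optical [-0.25 -0.    0.97] right [-0.  1.  0.]
[0.52655513 0.30615233 0.25      ]
1.7333
[546. 100.] 153 [0.647 0.042 0.05 ] [0.022 0.014]
[225. 149.] 306 [0.56  0.373 0.05 ] [0.015 0.027]
[288. 150.] 473 [0.567 0.305 0.05 ] [0.014 0.041]
[350. 149.] 657 [0.575 0.238 0.05 ] [0.014 0.055]
[233. 249.] 610 [0.446 0.357 0.05 ] [0.021 0.061]
[314. 249.] 1197 [0.456 0.261 0.05 ] [0.021 0.116]
[505. 271.] 530 [0.452 0.031 0.05 ] [0.034 0.031]
```

View pics/w_tray.png

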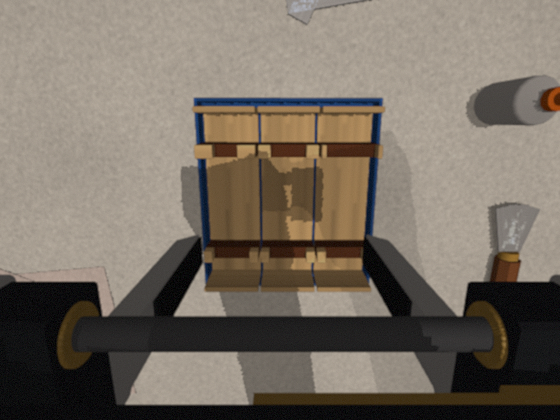

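The three blade notches measure 27, 41 and 55 mm wide, from +y to −y, so the order is narrow, medium, wide with the holder axis at about 6.4°. The narrow notch is at px (225,149), the medium at (288,150) and the wide at (350,149). The two views agree to 2–3 mm. I'll start with the narrow chisel.

```bash
cat >> h.py <<'E'
TY=np.radians(6.4)
HOLD=dict(narrow=(.490,.366),medium=(.497,.299),wide=(.5042,.2325))
CH=dict(narrow=(.616,-.289,22.6),medium=(.616,-.068,-7.4),wide=(.41,-.367,-3.0))
def start(n):
    x,y,a=CH[n]; a=np.radians(a); return np.array([x,y])+.028*np.array([np.cos(a),np.sin(a)]),a
def hover(n,z=.2):
    p,a=start(n); robot.move_ptp([*p,z],down(a)); return p,a
def stat(m=""):
    s=robot.get_state(); print(m,"t",round(s["time"],2),"pos",s["ee_pos"].round(4),"F",s["force"].round(1),"open",round(s["opening"],4),"grip",round(s["grasp_force"],1))
E
python3 - <<'E'
from h import *
p,a=hover("narrow"); stat()
print(p,np.degrees(a))
ci,im=shot("w_nar")
print("TCP axis px",proj(ci,[[*p,.014]]))
for c,A,px in blobs(brown(im),300):
    w=ray(ci,px,.018)[:,:2]; m=w.mean(0); u=np.linalg.svd(w-m,full_matrices=False)[2][0]; u*=np.sign(u[0])
    L=(w-m)@u; print(c.round(),A,m.round(3),np.degrees(np.arctan2(u[1],u[0])).round(1),L.min().round(3),L.max().round(3),"front",(m+L.max()*u).round(4))
E
```

```text
t 3.92 pos [ 0.6424 -0.2771  0.2   ] F [ 0.4  0.2 -0.5] open 0.0941 grip 0.0
[ 0.64184989 -0.27823973] 22.600000000000005
TCP axis px [[283.28349306 190.03653444]]
[ 86. 138.] 2884 [ 0.615 -0.07 ] -7.8 -0.052 0.05 front [ 0.6645 -0.0767]
[284. 215.] 1976 [ 0.617 -0.29 ] 23.2 -0.05 0.049 front [ 0.6617 -0.2708]
[282. 374.] 909 [ 0.425 -0.367] -6.1 -0.037 0.031 front [ 0.4561 -0.37  ]
```

View pics/w_nar.png

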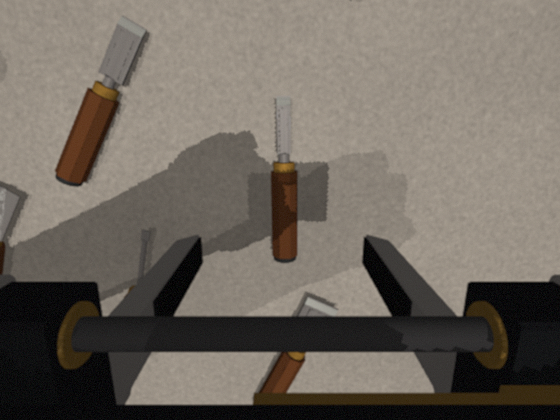

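The narrow chisel (284,190) sits centred between the fingers, and the wrist measurement is within 2 mm of the top view. I'll grip, lift and check.

```bash
cat >> h.py <<'E'
def pick(n,p,a):
    robot.move_linear([*p,.022],velocity=.12,frame=down(a)); robot.gripper_to(.0)
    stat("gripped"); robot.move_linear([*p,.21],velocity=.2); stat("lifted")
E
python3 - <<'E'
from h import *
p=np.array([.643,-.2785]); a=np.radians(23)
pick("narrow",p,a)
ci,im=shot("w_nar2"); s=robot.get_state()
print("expect front/edge px",proj(ci,[s["ee_pos"]+s["tool_rot"]@[x,0,.008] for x in (.022,.032,.098)]).round())
E
```

```text
gripped t 6.63 pos [ 0.643  -0.2785  0.022 ] F [-0.6 -0.6 -0.3] open 0.0277 grip 30.0
lifted t 7.72 pos [ 0.6426 -0.2781  0.2087] F [ 0.3  0.5 -2.6] open 0.0279 grip 30.0
expect front/edge px [[283. 217.]
 [283. 199.]
 [283.  64.]]
```

View pics/w_nar2.png

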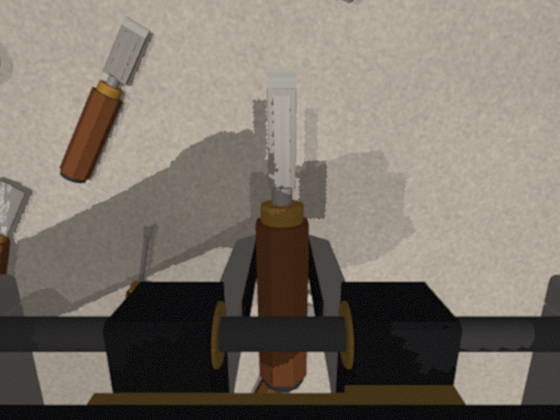

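The handle is held straight and level. The ferrule front is at row 202 against 199 expected, and the edge at about 70 against 64, so the chisel sits 2–3 mm back, well within the play. Now I'll place it.

```bash
cat >> h.py <<'E'
def place(n,fwd=.0,side=.0):
    u=np.array([np.cos(TY),np.sin(TY)]); q=np.array(HOLD[n])+fwd*u+side*np.array([-u[1],u[0]])
    robot.move_ptp([*q,.21],down(TY)); robot.move_linear([*q,.085],velocity=.12,frame=down(TY)); robot.pause(.2)
    hit=robot.move_linear([*q,.056],velocity=.025,threshold=6); stat(f"down hit={hit}")
def release(n):
    robot.gripper_to(.046); stat("open"); p=robot.get_state()["ee_pos"]
    robot.move_linear([p[0],p[1],.22],velocity=.15); stat("up")
E
python3 - <<'E'
from h import *
place("narrow",.002)
cv2.imwrite("pics/scene1.png",cv2.resize(robot.grab_frame("scene")[100:220,250:450,::-1],None,fx=4,fy=4,interpolation=cv2.INTER_CUBIC))
E
```

```text
down hit=True t 12.45 pos [0.492  0.3662 0.0598] F [-0.4 -0.9  8. ] open 0.0274 grip 30.0
```

View pics/scene1.png

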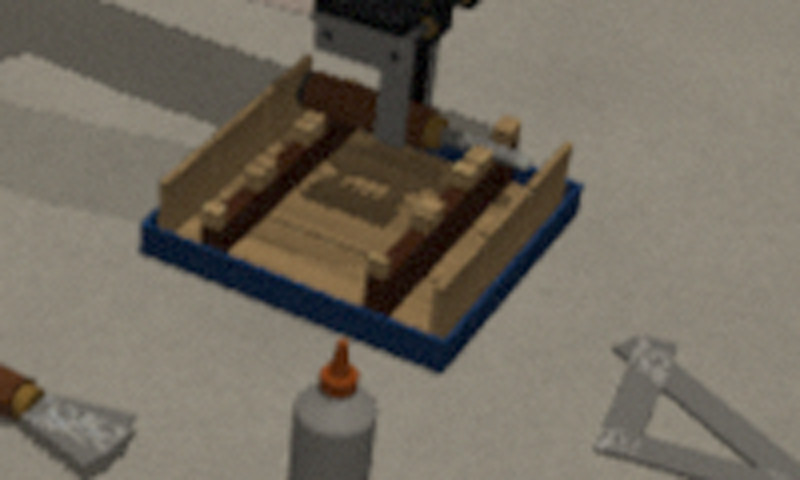

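Contact came at z = 0.0598, as expected for a seated chisel, and the picture shows it lying in the far holder (narrow, +y) with its blade in the notch. I'll release it and go for the medium chisel.

```bash
cat >> h.py <<'E'
def measure(n):
    """origin and yaw of the chisel under the hovering wrist camera"""
    p,a=start(n); ci,im=shot("hov_"+n); best=None
    for c,A,px in blobs(brown(im),800):
        w=ray(ci,px,.018)[:,:2]; m=w.mean(0); u=np.linalg.svd(w-m,full_matrices=False)[2][0]; u*=np.sign(u[0])
        L=(w-m)@u; o=m+.028*u
        if np.linalg.norm(o-p)<.012 and .09<np.ptp(L)<.106: best=(o,np.arctan2(u[1],u[0]))
    print(n,"top",p.round(4),np.degrees(a),"wrist",best); return best
E
python3 - <<'E'
from h import *
release("narrow"); shot("w_after1")
robot.gripper_to(.094)
hover("medium"); b=measure("medium")
if b is not None:
    p,a=b; pick("medium",p,a); shot("w_med2")
s=robot.get_state(); ci=robot.camera_info("wrist")
print("expect",proj(ci,[s["ee_pos"]+s["tool_rot"]@[x,0,.008] for x in (.022,.032,.098)]).round())
a=cv2.imread("pics/w_after1.png");b=cv2.imread("pics/w_med2.png")
cv2.imwrite("pics/pair1.png",np.hstack([cv2.resize(a[:330,100:460],(400,367)),cv2.resize(b[:330,100:460],(400,367))]))
E
```

```text
open t 13.01 pos [0.4915 0.366  0.0593] F [-0.4  0.6  0.3] open 0.0459 grip 0.0
up t 14.23 pos [0.4912 0.3658 0.2191] F [ 0.8  0.3 -0.6] open 0.0458 grip 0.0
medium top [ 0.6438 -0.0716] -7.400000000000001 wrist (array([ 0.64269598, -0.07167644]), np.float64(-0.12020595698990716))
gripped t 19.56 pos [ 0.6427 -0.0717  0.022 ] F [ 0.2 -0.4 -0.7] open 0.0277 grip 30.0
lifted t 20.65 pos [ 0.6422 -0.0714  0.2089] F [ 0.9  0.1 -3.2] open 0.0275 grip 30.0
expect [[282. 217.]
 [282. 199.]
 [281.  64.]]
```

View pics/pair1.png

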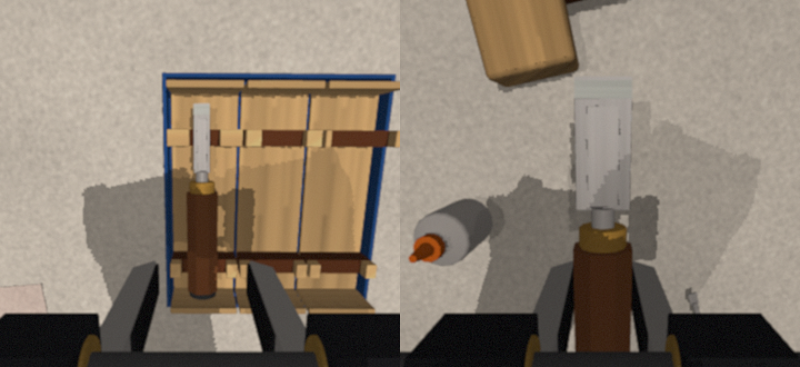

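The narrow chisel (left panel) lies in its holder with the blade in the notch at (201,138). The medium chisel is gripped straight, with its edge at the same row as before, so the same 2 mm shift applies, and the bottle is still standing. Next: place the medium chisel, then fetch the wide one.

```bash
python3 - <<'E'
from h import *
place("medium",.002)
if abs(robot.get_state()["ee_pos"][2]-.06)<.003:
    release("medium"); shot("w_after2")
    robot.gripper_to(.094)
    hover("wide"); b=measure("wide")
    if b is not None:
        p,a=b; pick("wide",p,a); shot("w_wide2")
a=cv2.imread("pics/w_after2.png");b=cv2.imread("pics/w_wide2.png")
cv2.imwrite("pics/pair2.png",np.hstack([cv2.resize(a[:330,100:460],(400,367)),cv2.resize(b[:330,100:460],(400,367))]))
E
```

```text
down hit=True t 24.49 pos [0.499  0.2992 0.0598] F [-1.  -0.1  7.3] open 0.0278 grip 30.0
open t 25.0 pos [0.4985 0.299  0.0593] F [-0.1 -0.1 -0.6] open 0.046 grip 0.0
up t 26.22 pos [0.4981 0.2989 0.2192] F [ 0.2  0.5 -0.8] open 0.0462 grip 0.0
wide top [ 0.438  -0.3685] -3.0000000000000004 wrist (array([ 0.43880216, -0.36924044]), np.float64(-0.04944920796940801))
gripped t 32.23 pos [ 0.4388 -0.3693  0.022 ] F [ 0.1  0.  -0.2] open 0.0275 grip 30.0
lifted t 33.33 pos [ 0.4385 -0.3688  0.209 ] F [ 0.9 -0.2 -1.6] open 0.0278 grip 30.0
```

View pics/pair2.png

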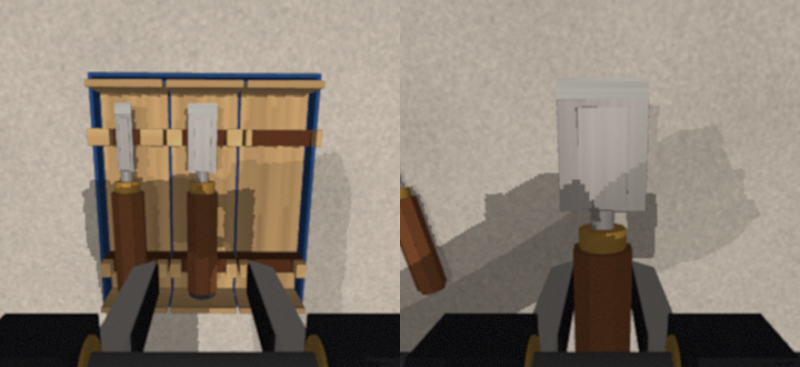

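The medium chisel is seated, with its blade in the notch at (202,137). The wide one is gripped straight. I'll place it and check all three.

```bash
python3 - <<'E'
from h import *
place("wide",.002)
if abs(robot.get_state()["ee_pos"][2]-.06)<.003:
    release("wide"); robot.move_ptp([.5266,.306,.25],down(TY)); robot.pause(.3); stat()
    shot("w_fin")
    a=cv2.imread("pics/w_fin.png")[80:310,180:400]; s=robot.grab_frame("scene")[80:340,80:440,::-1]
    cv2.imwrite("pics/fin.png",np.hstack([cv2.resize(a,(382,400)),cv2.resize(s,(410,400))]))
E
```

```text
down hit=True t 37.86 pos [0.5062 0.2327 0.0598] F [-0.9  0.1  6.3] open 0.0275 grip 30.0
open t 38.37 pos [0.5057 0.2326 0.0594] F [-0.5  0.3  0.1] open 0.046 grip 0.0
up t 39.58 pos [0.5053 0.2325 0.2193] F [ 0.8 -1.6 -0.7] open 0.0459 grip 0.0
 t 40.31 pos [0.5265 0.3053 0.2498] F [0.6 0.2 0.2] open 0.0458 grip 0.0
```

View pics/fin.png

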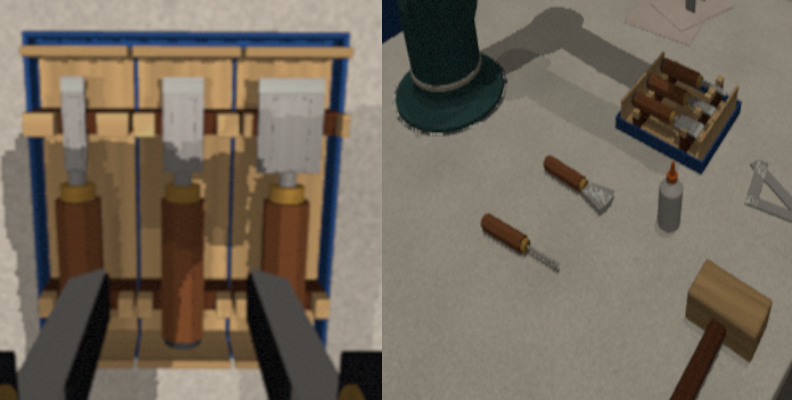

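All three chisels are seated with their blades in the notches at (73,122), (182,122) and (290,120). The screwdriver, putty knife and bottle have not been disturbed.

```bash
python3 -c "
from rig import robot
print(robot.sign_off())"
```

```text
the job is handed in; nothing more can be done
None
```

All three chisels are in their matching holders in the tray, laid down gently and seen seated in the last pictures; the screwdriver, putty knife and glue bottle are undisturbed, and I handed the job in at about 40 s.

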